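Let off the ratchet clamp

TASK

Open the ratchet clamp: a vessel stands in the way of its crank, so stand that one upright on the bare table, well clear of the crank's circle. Flick the pawl off the ratchet wheel, ease the crank gently clockwise (seen from above) all the way back to its stop so that the jaw is fully home, and flick the pawl back onto the wheel. The crank must never touch a vessel, nothing may be tipped over, and the wash bottle and the large bottle stay where they are.

Things in the scene. Friction and masses are not known exactly. Their poses are not given: they have to be found in the camera images.
- clamp: grey ratchet clamp bolted down, 290 x 120 mm; origin on the table under the drum's upright axis; +y runs along the jaw bay to the fence (inner face y = 211 mm), pawl on the -y side. Foot 12 mm thick: disc of radius 58 mm round the origin, plate x = -40..40, y = 30..235 mm, lug x = -5..62, y = -102..-42 mm; fence, jaw and rods reach at most z = 55 mm
- drum_axis (a point): point on the drum's upright axis, fixed, at the ratchet wheel's top (z = 46 mm). Steel wheel with 12 saw teeth, radius 50 mm, z = 34..46 mm; hub boss on it of radius 18 mm up to z = 66 mm. A vessel is clear of the crank when its centre is more than 140 mm from this axis
- drum (a joint): angle of ratchet wheel, drum and crank (rad): 0 = stop, jaw home; grows counter-clockwise (from above) up to 3.0. The crank arm points along the clamp's +x turned by 0.087 + this angle. The engaged pawl blocks clockwise turning after at most a tooth of play (0.52 rad). A friction brake (0.16 N m, 2 N at the knob) keeps the drum wherever it is left. Gently: under 2.5 rad/s
- crank: crank arm on top of the drum, turning with it: bar 22 mm wide, z = 66..78 mm, from the axis out to 102 mm radius, with an upright black knob (24 mm thick, z = 78..118 mm) at 90 mm radius. Origin on the drum's axis at table height; +x points along the arm. It sweeps over foot and jaw, never over the pawl's post
- crank_knob (a point): middle of the crank's knob (z = 98 mm): the knob is to be pushed sideways or pinched here
- pawl (a joint): angle of the pawl (rad) about its upright pivot: about 0 to 0.15 engaged in the teeth (spring holds it in), 0.58 fully off. An over-centre spring snaps it to the nearer end: dead point 0.29, 2 to 5 N at the post to push it over. It grows clockwise seen from above
- pawl_pivot (a point): pawl's pivot axis (fixed on the clamp), at clamp x = 21, y = -79 mm
- pawl_post (a point): middle (z = 66 mm) of the pawl's upright thumb post, 14 mm thick, free from z = 48 to 83 mm, on the tail 70 mm from the pivot. Pushed towards the drum axis (clamp's +y) by about 40 mm it swings the pawl off; pushed back (-y) it puts the pawl on. The tail and nose lie at z = 34..45 mm
- jaw (a joint): distance (m) of the steel jaw block from home along the clamp's +y; geared to the drum, 16 mm per radian; 0 = fully home
- small_bottle: loose clear bottle with blue cap, 56 mm diameter, 100 mm tall, cap 50 mm wide from z = 74 mm up, 0.15 kg; origin centre of its underside. Either it or the flask stands in the way of the crank, the other stands clear
- flask: loose clear glass conical flask, 62 mm diameter at its foot, 100 mm tall, tapering neck gripped 37 mm wide at z = 80 mm, 31 mm at its top, 0.11 kg; origin centre of its underside. The vessel nearer to the drum axis is the one in the way; a vessel is clear when its centre is more than 140 mm from the axis
- wash_bottle: bystander: wash bottle with spout, 68 mm diameter, 224 mm tall; origin centre of its underside
- large_bottle: bystander: clear bottle with blue cap, 70 mm diameter, 138 mm tall; origin centre of its underside

How it is judged:
By the outcome, as a careful person would: the job done as asked, in the order asked, and still so for the second after the job is handed in, with the robot touching nothing.
It also fails if it takes over 64 s, if anything falls off the work surface, if the arm or the gripper's body presses on something with over 40 N, if the wrist force passes 120 N, or if a joint passes its speed limit or range.

ROBOT

A 6-joint arm with a two-finger parallel gripper is mounted at the origin on a cart in front of the work surface, level with it; the furniture and walls round the work are solid. World frame = base frame: x ahead of the robot, y to its left, z up, the work surface at z = 0. Lengths are in m, angles in rad, forces in N, time in s.
With the tool pointing down it reaches from about 0.375 to 0.925 m from the base axis. Payload 5.7 kg.
Tool frame: the origin (TCP) lies midway between the tips of the shut fingers; the grasp point (between the pads) lies grip_point_offset behind it (grip_point_offset is the distance from the TCP to the grasp point, in m); z points along the fingers, y is the line along which they close (so a half turn about z gives the same grasp; the last joint's range is limited). The gripper opens to 85 mm and grips with 20 to 120 N. Pads are 22 mm wide; open, the fingers measure 114 mm over their backs; the gripper's body (76 mm by 85 mm) begins 54 mm behind the grasp point. The pads swing forward as they close: fully open they stand 13 mm farther back than shut.
Start: joints at [1.202, 0.359, 1.51, -0, 1.272, -0.115], TCP at [0.151, 0.581, 0.231] pointing down, gripper open.
Joint ranges: [-2.97, 2.97], [-1.01, 2.36], [0.21, 2.38], [-0.96, 4.11], [0.2, 2.71], [-2.98, 2.98]. Speed limits (rad/s): [2.39, 2.39, 3.14, 3.14, 3.14, 3.14].

INTERFACE

Orientations are given as a 3x3 rotation matrix whose columns are the frame's x, y, z axes.
In Python, from bench import get_obs, read_camera, camera_model, finish_job, grip_point_offset gives the robot as it stands.
- The arm moves only by the tool jog_arm, never from a script. Its arguments are lists of equal length, an entry for each row: "linear": the shift along the world's x, y, z as a fraction of full scale, a list of three; "turn": the turn, a rotation vector about the world's x, y, z as a fraction of full scale, a list of three; "jaw": the gripper command: -1 is shut, 1 is fully open, values between are in proportion. In form: {"linear": [[tx, ty, tz], ...], "turn": [[ax, ay, az], ...], "jaw": [jaw, ...]}. A call has 1 to 12 rows; each row shifts and turns the commanded pose from where the row before left it; what a row does not reach is not made up. Full scale, the value 1, is 4 cm for a shift and 6 degrees for a turn. A row lasts 1/12 s, in which the tool goes at most 41.7 mm and 7.16 degrees, less where a joint would pass 70% of its speed; a pose out of reach is approached as far as the arm can. A call with a number of a shift or a turn outside -1 to 1 is refused whole. A call with a gripper value outside its range is refused whole. The fingers move at their own pace and stop on an object; the grip force is fixed at half the most. Time passes only in rows, so rows that do not move let the fingers close. It gives the time, the measured TCP pose, the force, the opening and the grip force at its end, in the units of the state.
- get_obs(): the state, without advancing time (a new reading comes with each control period).
- read_camera(name): name is "scene" or "top"; returns the picture (420x560x3 uint8, red, green, blue); there is no depth.
- camera_model(name): a dict with "intrinsics" (3x3 intrinsics, pixels), "extrinsics" (4x4, takes a point from camera to world coordinates). Camera axes: x right, y down, z forward; pixel columns grow to the right and rows downward; lengths in m; the calibration is good to about 2 mm. A picture is of the moment at which its call begins. camera_model takes no time and is no camera call.
- finish_job(): hands the job in; it is judged then, once.
The state is a dict: "time_s": time; "qpos": joint angles; "qd": joint speeds; "effort": joint torques, N m; "ee_pos": TCP position; "tool_rot": TCP orientation; "wrist_force": force on the tool from outside, world axes, zero at the start; "moment": the same for the moment, N m; "width": finger opening in m; "grip_force": force on a finger pad.
Only numpy, scipy, OpenCV 4.12 (cv2) and the standard library are available. Lean on these libraries where they do the work, as an engineer would, in place of code of your own. Each camera call takes 0.05 s, during which the arm holds its last target. There are 200 camera calls.

## Working session

There is one attempt and no reset: what is moved stays moved. The work goes in short steps, Python scripts to look and compute and a tool call to move; the robot and the scene stay as the last step left them, time stands still between calls to the robot, and variables do not carry over. Pictures are saved under pics/ and viewed, at most 10 in all, crops included, and the job is handed in when it is done.

Besides the shell and the picture viewer there is one more tool, called after "Request:" as name(argument=value, ...) on one line, values as JSON. jog_arm: Moves the arm, as the interface text tells. Shift numbers are shares of 4 cm and turn numbers shares of 6 degrees, none past 1 either way. Its arguments: {"type":"object","properties":{"linear":{"type":"array","items":{"type":"array","items":{"type":"number"}}},"turn":{"type":"array","items":{"type":"array","items":{"type":"number"}}},"jaw":{"type":"array","items":{"type":"number"}}},"required":["linear","turn","jaw"]}

```bash
ls; mkdir -p pics; python3 - <<'E'
from bench import *
import cv2,numpy as np
for n in("scene","top"):
    cv2.imwrite(f"pics/{n}0.png",read_camera(n)[:,:,::-1]); m=camera_model(n); print(n,np.round(m["intrinsics"],1).tolist(),np.round(m["extrinsics"],3).tolist())
print(grip_point_offset); o=get_obs(); print(o["time_s"],o["ee_pos"],np.round(o["tool_rot"],3),o["width"])
E
```

```text
pics
scene [[528.7, 0.0, 277.9], [0.0, 528.7, 210.6], [0.0, 0.0, 1.0]] [[0.482, -0.533, 0.695, -0.615], [-0.876, -0.273, 0.398, -0.665], [-0.023, -0.801, -0.599, 1.097], [0.0, 0.0, 0.0, 1.0]]
top [[395.7, 0.0, 275.3], [0.0, 395.7, 204.4], [0.0, 0.0, 1.0]] [[0.002, -0.982, 0.187, 0.327], [-0.999, -0.008, -0.031, 0.023], [0.032, -0.187, -0.982, 1.253], [0.0, 0.0, 0.0, 1.0]]
0.0187
0.1 [0.15044199 0.58019268 0.23052993] [[-0.968  0.251 -0.001]
 [ 0.251  0.968 -0.002]
 [ 0.    -0.002 -1.   ]] 0.08545558290942247
```

View pics/scene0.png

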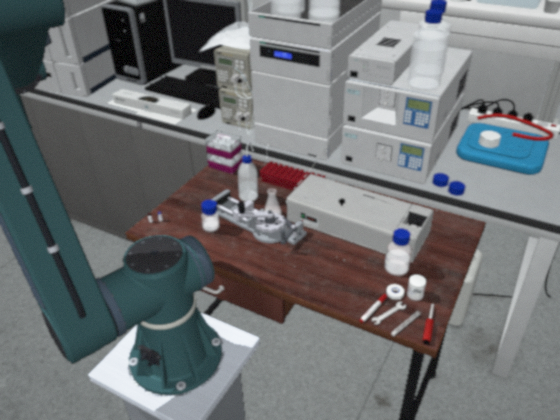

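View pics/top0.png

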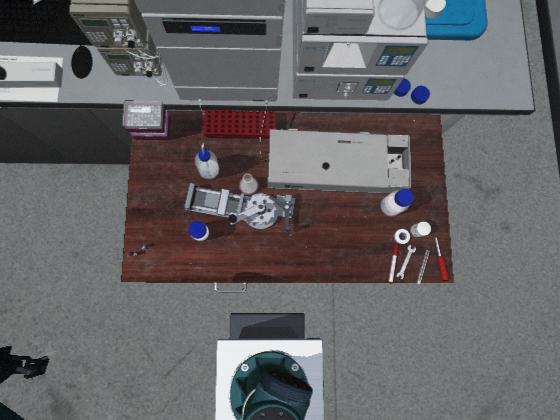

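The flask (top 248,184) stands next to the drum (262,210), with the knob near (233,219). The small bottle is at (199,231), the wash bottle at (206,163) and the large bottle at (398,203). I'll enlarge this area.

```bash
python3 - <<'E'
import cv2,numpy as np
a=cv2.imread("pics/top0.png")[140:250,170:310]; b=cv2.imread("pics/scene0.png")[145:260,180:320]
f=lambda i:cv2.resize(i,(770,int(i.shape[0]*5.5)),interpolation=cv2.INTER_CUBIC)
cv2.imwrite("pics/t1.png",cv2.resize(a,(700,550),interpolation=cv2.INTER_CUBIC));cv2.imwrite("pics/s1.png",cv2.resize(b,(700,575),interpolation=cv2.INTER_CUBIC))
E
```

```text
(no output)
```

View pics/t1.png

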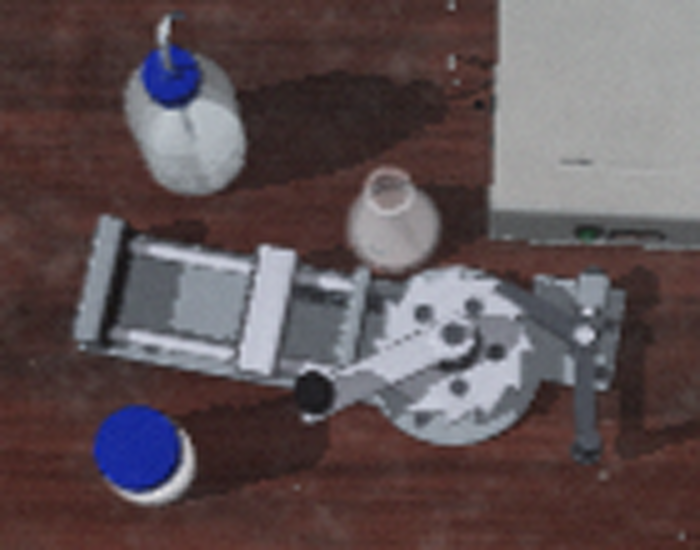

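View pics/s1.png

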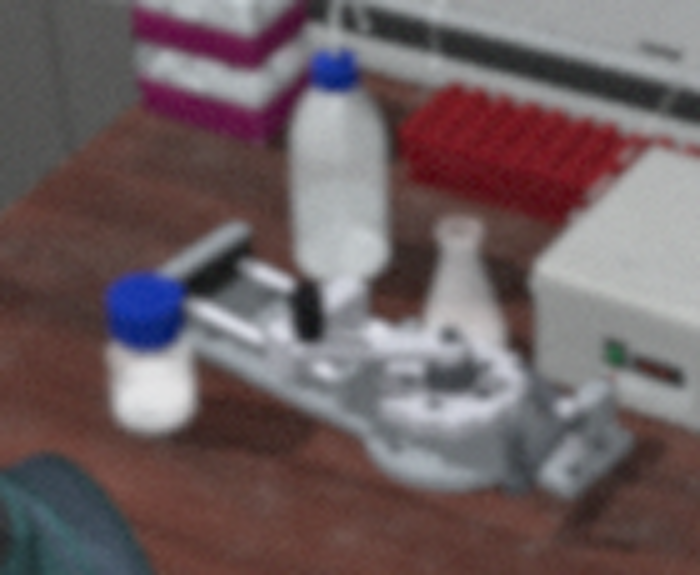

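The enlarged top view gives these crop positions: drum hub (455,333), knob top (315,393), flask mouth (390,188), pawl pivot (586,333), post top (586,453), cap (138,449) and fence (100,282). I'll turn them into world coordinates.

```bash
cat > h.py <<'E'
import numpy as np
from bench import *
def px2w(n,u,v,z):
    m=camera_model(n);E=np.array(m["extrinsics"]);d=E[:3,:3]@np.linalg.solve(np.array(m["intrinsics"]),[u,v,1]);c=E[:3,3]
    return c+d*(z-c[2])/d[2]
def w2px(n,p):
    m=camera_model(n);E=np.array(m["extrinsics"]);q=np.array(m["intrinsics"])@(E[:3,:3].T@(np.array(p)-E[:3,3]));return q[:2]/q[2]
E
python3 - <<'E'
from h import *
t=lambda u,v,z:px2w("top",170+u/5,140+v/5,z)
s=lambda u,v,z:px2w("scene",180+u/5,145+v/5,z)
P=dict(hub=(455,333,.078),knob=(315,392,.118),flask=(390,188,.1),pivot=(586,333,.055),post=(586,453,.083),cap=(138,449,.1),fence=(100,282,.055),washcap=(172,75,.2),washfoot=(200,150,.03))
W={k:t(*v) for k,v in P.items()}
for k,v in W.items(): print(k,np.round(v,3))
print("scene flask",s(460,226,.1),"knob",s(308,288,.118),"cap",s(147,290,.1))
h=W["hub"][:2];f=W["fence"][:2]-h;y=f/np.linalg.norm(f);x=np.array([y[1],-y[0]])
print("y",y,np.degrees(np.arctan2(y[1],y[0])),np.linalg.norm(f))
for k,v in W.items():
    d=v[:2]-h;print(k,"clamp",np.round([d@x,d@y,np.linalg.norm(d)],3))
d=W["knob"][:2]-h;print("drum",np.arctan2(d@y,d@x)-.087)
E
```

```text
hub [0.544 0.028 0.078]
knob [0.501 0.109 0.118]
flask [0.628 0.068 0.1  ]
pivot [ 0.549 -0.052  0.055]
post [ 0.471 -0.05   0.083]
cap [0.47  0.212 0.1  ]
fence [0.578 0.247 0.055]
washcap [0.665 0.185 0.2  ]
washfoot [0.67  0.192 0.03 ]
scene flask [0.63224625 0.07023675 0.1       ] knob [0.50582976 0.10895683 0.118     ] cap [0.47719599 0.21490732 0.1       ]
y [0.15562556 0.98781612] 81.04692133819538 0.22124426198493238
hub clamp [0. 0. 0.]
knob clamp [-0.055  0.073  0.091]
flask clamp [0.077 0.052 0.093]
pivot clamp [ 0.017 -0.079  0.081]
post clamp [-0.06  -0.089  0.107]
cap clamp [-0.102  0.17   0.198]
fence clamp [-0.     0.221  0.221]
washcap clamp [0.095 0.174 0.198]
washfoot clamp [0.099 0.181 0.207]
drum 2.1282605817960483
```

```bash
python3 - <<'E'
from h import *
t=lambda u,v,z:px2w("top",170+u/5,140+v/5,z)
s=lambda u,v,z:px2w("scene",180+u/5,145+v/5,z)
print("flask foot",t(395,232,.01))
print("box bottom",t(492,240,0),s(540,370,0))
for z in(.06,.08,.1,.12): print(z,t(492,208,z),s(535,275,z))
print("pawl post scene? lug end", t(586,445,.083), s(520,475,.066), s(510,480,.04))
for c in [(.48,-.2,0),(.4735,-.0425,.083)]: print(w2px("top",c),w2px("scene",c))
E
```

```text
flask foot [0.6223553  0.06778997 0.01      ]
box bottom [0.61999325 0.00512926 0.        ] [0.63206864 0.0112697  0.        ]
0.06 [0.62634704 0.00607765 0.06      ] [0.65457759 0.02624746 0.06      ]
0.08 [0.62132844 0.00635735 0.08      ] [0.63007995 0.01291273 0.08      ]
0.1 [0.61630984 0.00663704 0.1       ] [ 6.05582312e-01 -4.22006675e-04  1.00000000e-01]
0.12 [0.61129124 0.00691674 0.12      ] [ 0.58108467 -0.01375674  0.12      ]
pawl post scene? lug end [ 0.47573135 -0.05037023  0.083     ] [ 0.45959794 -0.06740653  0.066     ] [ 0.47962913 -0.04910633  0.04      ]
[332.27641161 231.21980924] [326.04563248 265.75584882]
[284.56455326 229.72892065] [278.8788238  230.70005776]
```

Request:
jog_arm(linear=[[0.3, -0.4, 0.7], [1, -1, 0.7], [1, -1, 0], [1, -1, 0], [1, -1, 0], [1, -1, 0], [1, -1, 0], [1, -1, 0], [1, -1, 0], [1, -1, 0], [1, -1, 0], [1, -1, 0]], turn=[[0, 0, 0], [0, 0, -0.6], [0, 0, -0.6], [0, 0, -0.6], [0, 0, -0.6], [0, 0, -0.6], [0, 0, -0.6], [0, 0, -0.6], [0, 0, -0.6], [0, 0, -0.6], [0, 0, -0.5], [0, 0, 0]], jaw=[1, 1, 1, 1, 1, 1, 1, 1, 1, 1, 1, 1])

```text
time_s: 1.1
ee_pos: [0.4845, 0.2419, 0.2775]
tool_rot: [[-0.641, 0.767, -0.001], [0.767, 0.641, -0.0], [0.0, -0.001, -1.0]]
wrist_force: [0.2, -0.1, 0.5]
width: 0.0855
grip_force: 0.0
```

Request:
jog_arm(linear=[[0.72, -0.86, 0], [0.72, -0.86, 0], [0.72, -0.86, 0], [0.72, -0.86, 0], [0.72, -0.86, 0], [0, 0, -0.7], [0, 0, -0.9], [0, 0, -0.9], [0, 0, -0.9], [0, 0, -0.9], [0, 0, -0.7], [0, 0, -0.38]], turn=[[0, 0, 0], [0, 0, 0], [0, 0, 0], [0, 0, 0], [0, 0, 0], [0, 0, 0], [0, 0, 0], [0, 0, 0], [0, 0, 0], [0, 0, 0], [0, 0, 0], [0, 0, 0]], jaw=[1, 1, 1, 1, 1, 1, 1, 1, 1, 1, 1, 1])

```text
time_s: 2.1
ee_pos: [0.6143, 0.0838, 0.0582]
tool_rot: [[-0.643, 0.765, -0.007], [0.766, 0.643, -0.0], [0.004, -0.005, -1.0]]
wrist_force: [-0.4, -1.5, 0.4]
width: 0.0852
grip_force: 0.0
```

Request:
jog_arm(linear=[[0, 0, 0], [0, 0, 0], [0, 0, 0], [0, 0, 0], [0, 0, 0], [0, 0, 0], [0, 0, 0], [0, 0, 0]], turn=[[0, 0, 0], [0, 0, 0], [0, 0, 0], [0, 0, 0], [0, 0, 0], [0, 0, 0], [0, 0, 0], [0, 0, 0]], jaw=[0.3, -1, -1, -1, -1, -1, -1, -1])

```text
time_s: 2.77
ee_pos: [0.6187, 0.084, 0.0647]
tool_rot: [[-0.644, 0.765, 0.003], [0.765, 0.644, -0.0], [-0.002, 0.002, -1.0]]
wrist_force: [-1.5, 0.2, 8.2]
width: 0.0337
grip_force: 71.6
```

```bash
python3 - <<'E'
from h import *
import cv2
a=cv2.resize(read_camera("top")[140:250,190:310,::-1],(600,550),interpolation=2);b=cv2.resize(read_camera("scene")[145:260,220:320,::-1],(478,550),interpolation=2)
i=np.hstack([a,b]);i=cv2.resize(i,(800,int(550*800/i.shape[1])));cv2.imwrite("pics/g1.png",i)
o=get_obs();print(o["ee_pos"],o["width"],o["wrist_force"],o["moment"])
E
```

```text
[0.61880006 0.08402255 0.06473659] 0.03365314349137634 [-1.32741024  0.15259555  6.3263344 ] [-0.05618714  0.13803078 -0.05009616]
```

View pics/g1.png

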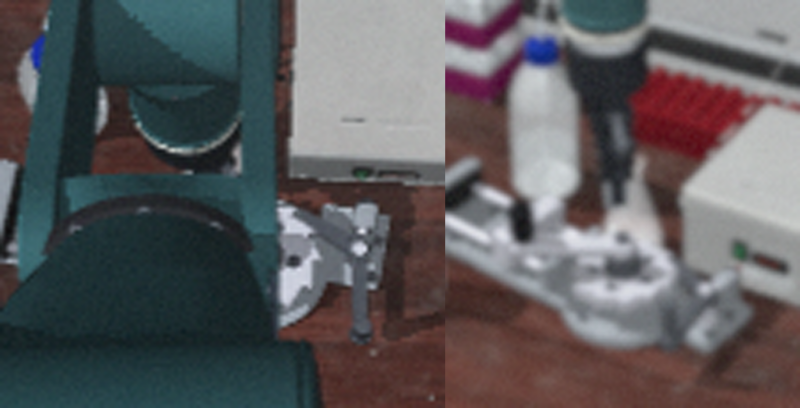

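The grip caught the edge of the neck because fast rows fell short by about 18 mm, but the flask is still upright. I'll open, shift to centre and re-grip.

Request:
jog_arm(linear=[[0, 0, 0], [0, 0, 0], [0, 0, 0], [0, 0, 0], [0.13, -0.19, 0], [0.13, -0.19, 0], [0, 0, 0]], turn=[[0, 0, 0], [0, 0, 0], [0, 0, 0], [0, 0, 0], [0, 0, 0], [0, 0, 0], [0, 0, 0]], jaw=[1, 1, 1, 1, 1, 1, 1])

```text
time_s: 3.45
ee_pos: [0.6297, 0.067, 0.0627]
tool_rot: [[-0.643, 0.766, 0.002], [0.766, 0.643, -0.001], [-0.002, 0.001, -1.0]]
wrist_force: [0.7, 0.8, 0.6]
width: 0.0856
grip_force: 0.0
```

Request:
jog_arm(linear=[[0, 0, 0], [0, 0, 0], [0, 0, 0], [0, 0, 0], [0, 0, 0], [0, 0, 0]], turn=[[0, 0, 0], [0, 0, 0], [0, 0, 0], [0, 0, 0], [0, 0, 0], [0, 0, 0]], jaw=[0.1, -1, -1, -1, -1, -1])

```text
time_s: 3.95
ee_pos: [0.6279, 0.0689, 0.063]
tool_rot: [[-0.644, 0.765, 0.0], [0.765, 0.644, -0.0], [-0.0, 0.0, -1.0]]
wrist_force: [0.1, 1.0, 4.4]
width: 0.038
grip_force: 59.1
```

Request:
jog_arm(linear=[[0, 0, 0.4], [0, 0, 0.8], [0, 0, 0.8], [0, 0, 0.8], [0, 0, 0.8], [0, 0, 0.4], [-0.3, -0.5, 0], [-0.37, -0.67, 0], [-0.37, -0.67, 0], [-0.37, -0.67, 0], [-0.37, -0.67, 0], [-0.37, -0.67, 0]], turn=[[0, 0, 0], [0, 0, 0], [0, 0, 0], [0, 0, 0], [0, 0, 0], [0, 0, 0], [0, 0, 0], [0, 0, 0], [0, 0, 0], [0, 0, 0], [0, 0, 0], [0, 0, 0]], jaw=[-1, -1, -1, -1, -1, -1, -1, -1, -1, -1, -1, -1])

```text
time_s: 4.95
ee_pos: [0.5404, -0.0859, 0.2221]
tool_rot: [[-0.644, 0.765, -0.001], [0.765, 0.644, 0.0], [0.001, -0.001, -1.0]]
wrist_force: [0.7, -0.4, -0.9]
width: 0.0383
grip_force: 59.9
```

Request:
jog_arm(linear=[[-0.37, -0.67, 0], [-0.37, -0.67, 0], [-0.37, -0.67, 0], [-0.37, -0.67, 0], [-0.3, -0.5, 0], [0, 0, 0], [0, 0, 0]], turn=[[0, 0, 0], [0, 0, 0], [0, 0, 0], [0, 0, 0], [0, 0, 0], [0, 0, 0], [0, 0, 0]], jaw=[-1, -1, -1, -1, -1, -1, -1])

```text
time_s: 5.53
ee_pos: [0.4698, -0.2129, 0.2222]
tool_rot: [[-0.642, 0.767, -0.001], [0.767, 0.642, 0.001], [0.001, -0.0, -1.0]]
wrist_force: [0.6, -0.0, -2.0]
width: 0.0379
grip_force: 60.0
```

Request:
jog_arm(linear=[[0, 0, -0.5], [0, 0, -0.8], [0, 0, -0.8], [0, 0, -0.8], [0, 0, -0.5], [0, 0, -0.3], [0, 0, -0.15], [0, 0, -0.08], [0, 0, -0.04], [0, 0, 0], [0, 0, 0]], turn=[[0, 0, 0], [0, 0, 0], [0, 0, 0], [0, 0, 0], [0, 0, 0], [0, 0, 0], [0, 0, 0], [0, 0, 0], [0, 0, 0], [0, 0, 0], [0, 0, 0]], jaw=[-1, -1, -1, -1, -1, -1, -1, -1, -1, -1, -1])

```text
time_s: 6.45
ee_pos: [0.4714, -0.2126, 0.0646]
tool_rot: [[-0.644, 0.765, 0.001], [0.765, 0.644, -0.001], [-0.002, 0.001, -1.0]]
wrist_force: [0.5, 0.4, -1.9]
width: 0.0375
grip_force: 60.0
```

Request:
jog_arm(linear=[[0, 0, -0.03], [0, 0, -0.03], [0, 0, 0]], turn=[[0, 0, 0], [0, 0, 0], [0, 0, 0]], jaw=[-1, -1, -1])

```text
time_s: 6.7
ee_pos: [0.4719, -0.2132, 0.063]
tool_rot: [[-0.643, 0.765, 0.003], [0.765, 0.643, -0.002], [-0.003, 0.001, -1.0]]
wrist_force: [-1.3, 2.7, 9.4]
width: 0.038
grip_force: 61.6
```

Request:
jog_arm(linear=[[0, 0, 0], [0, 0, 0], [0, 0, 0], [0, 0, 0], [0, 0, 0.4], [0, 0, 0.8], [0, 0, 0.8], [0, 0, 0.8], [0, 0, 0.4], [0, 0.3, 0], [0, 0.5, 0], [0, 0.5, 0]], turn=[[0, 0, 0], [0, 0, 0], [0, 0, 0], [0, 0, 0], [0, 0, 0], [0, 0, 0], [0, 0, 0], [0, 0, -0.8], [0, 0, -0.8], [0, 0, -0.8], [0, 0, -0.8], [0, 0, -0.8]], jaw=[1, 1, 1, 1, 1, 1, 1, 1, 1, -1, -1, -1])

```text
time_s: 7.7
ee_pos: [0.4708, -0.1604, 0.1899]
tool_rot: [[-0.271, 0.963, 0.001], [0.963, 0.271, -0.001], [-0.001, 0.001, -1.0]]
wrist_force: [0.1, 1.3, 0.0]
width: 0.0515
grip_force: 0.0
```

Request:
jog_arm(linear=[[0, 0.5, 0], [0, 0.5, 0], [0, 0.4, 0], [0, 0, 0], [0, 0, 0]], turn=[[0, 0, -0.8], [0, 0, -0.8], [0, 0, -0.8], [0, 0, -0.8], [0, 0, -0.8]], jaw=[-1, -1, -1, -1, -1])

```text
time_s: 8.12
ee_pos: [0.4702, -0.1033, 0.1892]
tool_rot: [[0.141, 0.99, -0.001], [0.99, -0.141, 0.0], [0.0, -0.001, -1.0]]
wrist_force: [0.3, -0.1, 0.1]
width: -0.0002
grip_force: 0.0
```

```bash
python3 - <<'E'
from h import *
import cv2
a=cv2.resize(read_camera("top")[180:270,240:360,::-1],(600,450),interpolation=2);b=cv2.resize(read_camera("scene")[190:290,230:350,::-1],(540,450),interpolation=2)
i=np.hstack([a,b]);print(i.shape);i=cv2.resize(i,(800,int(450*800/1140)));cv2.imwrite("pics/g2.png",i)
o=get_obs();print(o["ee_pos"],o["tool_rot"][:,1],o["width"])
E
```

```text
(450, 1140, 3)
[ 0.47042798 -0.10405527  0.18925146] [ 9.90378493e-01 -1.38384543e-01 -3.97473228e-04] -5.8082500956362754e-05
```

View pics/g2.png

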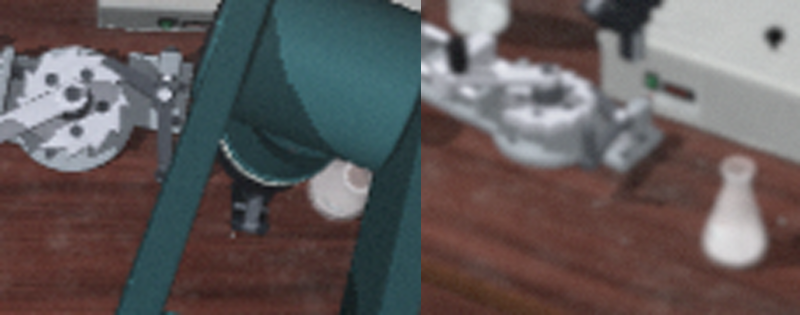

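Request:
jog_arm(linear=[[0, 0, -0.6], [0, 0, -0.9], [0, 0, -0.9], [0, 0, -0.6], [0, 0, -0.3], [0, 0, 0], [0.04, 0.25, 0], [0.04, 0.25, 0], [0.04, 0.25, 0], [0.04, 0.25, 0], [0, 0, 0]], turn=[[0, 0, 0], [0, 0, 0], [0, 0, 0], [0, 0, 0], [0, 0, 0], [0, 0, 0], [0, 0, 0], [0, 0, 0], [0, 0, 0], [0, 0, 0], [0, 0, 0]], jaw=[-1, -1, -1, -1, -1, -1, -1, -1, -1, -1, -1])

```text
time_s: 9.13
ee_pos: [0.4775, -0.063, 0.0583]
tool_rot: [[0.135, 0.991, 0.001], [0.991, -0.135, -0.001], [-0.001, 0.001, -1.0]]
wrist_force: [-2.8, -3.7, 3.6]
width: 0.0002
grip_force: 2.2
```

Request:
jog_arm(linear=[[0.04, 0.2, 0], [0.04, 0.2, 0], [0, 0, 0]], turn=[[0, 0, 0], [0, 0, 0], [0, 0, 0]], jaw=[-1, -1, -1])

```text
time_s: 9.38
ee_pos: [0.4801, -0.0474, 0.0578]
tool_rot: [[0.137, 0.991, -0.0], [0.991, -0.137, -0.0], [-0.0, -0.0, -1.0]]
wrist_force: [-2.3, -3.4, 1.7]
width: 0.0
grip_force: 1.7
```

Request:
jog_arm(linear=[[0.03, 0.15, 0], [0.03, 0.15, 0], [0, 0, 0], [0, 0, 0]], turn=[[0, 0, 0], [0, 0, 0], [0, 0, 0], [0, 0, 0]], jaw=[-1, -1, -1, -1])

```text
time_s: 9.72
ee_pos: [0.4833, -0.0363, 0.0576]
tool_rot: [[0.138, 0.99, 0.001], [0.99, -0.138, 0.0], [0.0, 0.001, -1.0]]
wrist_force: [-0.3, -0.6, -0.2]
width: 0.0
grip_force: 0.0
```

Request:
jog_arm(linear=[[-0.08, -0.5, 0], [0, 0, 0.5], [0, 0, 0.9], [0, 0, 0.9], [0, 0, 0.9], [0, 0, 0.4], [0.08, 0.5, 0], [0.1, 0.7, 0], [0.1, 0.7, 0], [0.1, 0.7, 0], [0.1, 0.7, 0], [0.1, 0.7, 0]], turn=[[0, 0, 0], [0, 0, 0], [0, 0, 0], [0, 0, 0.6], [0, 0, 0.6], [0, 0, 0.6], [0, 0, 0.6], [0, 0, 0.6], [0, 0, 0.6], [0, 0, 0.6], [0, 0, 0.6], [0, 0, 0.6]], jaw=[-1, -1, -1, -1, 0.05, 0.05, 0.05, 0.05, 0.05, 0.05, 0.05, 0.05])

```text
time_s: 10.72
ee_pos: [0.5028, 0.1051, 0.2016]
tool_rot: [[-0.417, 0.909, 0.001], [0.909, 0.417, 0.001], [0.0, 0.001, -1.0]]
wrist_force: [1.0, -0.5, -0.3]
width: 0.045
grip_force: 0.0
```

```bash
python3 - <<'E'
from h import *
import cv2
a=cv2.resize(read_camera("top")[160:250,180:310,::-1],(650,450),interpolation=2);b=cv2.resize(read_camera("scene")[160:260,190:320,::-1],(585,450),interpolation=2)
i=np.hstack([a,b]);i=cv2.resize(i,(800,int(450*800/1235)));cv2.imwrite("pics/g3.png",i)
o=get_obs();print(o["ee_pos"],o["tool_rot"][:,1],o["width"])
E
```

```text
[0.50332217 0.10713234 0.20160453] [0.90822444 0.41847783 0.00216058] 0.04497996841620834
```

View pics/g3.png

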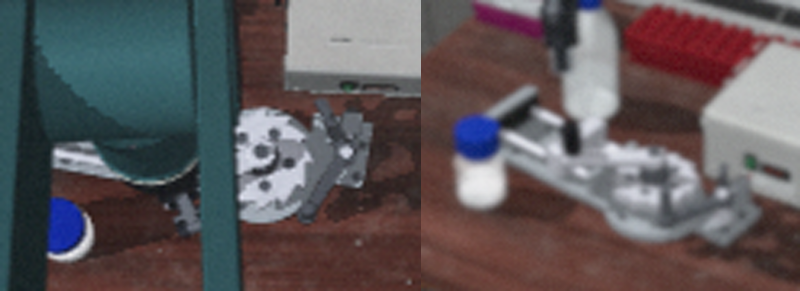

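The pawl has visibly swung off, and the post is now at top pixel (275,227). I'm lowering the cage over the knob.

Request:
jog_arm(linear=[[0, 0.05, -0.5], [0, 0, -0.8], [0, 0, -0.5], [0, 0, -0.3], [0, 0, -0.3], [0, 0, -0.2], [0, 0, -0.2], [0, 0, 0]], turn=[[0, 0, 0], [0, 0, 0], [0, 0, 0], [0, 0, 0], [0, 0, 0], [0, 0, 0], [0, 0, 0], [0, 0, 0]], jaw=[0.05, 0.05, 0.05, 0.05, 0.05, 0.05, 0.05, 0.05])

```text
time_s: 11.48
ee_pos: [0.5019, 0.1052, 0.0882]
tool_rot: [[-0.413, 0.911, -0.002], [0.911, 0.413, -0.0], [0.001, -0.002, -1.0]]
wrist_force: [0.7, 0.5, 0.6]
width: 0.0445
grip_force: 0.0
```

```bash
python3 - <<'E'
from h import *
print(px2w("top",274.8,227,.083))
o=get_obs();p=o["ee_pos"];c=np.array([.545,.028]);d=p[:2]-c
print(p,o["wrist_force"],np.hypot(*d),np.degrees(np.arctan2(d[1],d[0])))
a=np.radians(np.degrees(np.arctan2(d[1],d[0]))-5*np.arange(0,29)); q=c+.09*np.c_[np.cos(a),np.sin(a)]
print(np.round(np.diff(np.vstack([p[:2],q]),axis=0)/.04,2).tolist(),q[-1])
E
```

```text
[ 0.48150762 -0.01338348  0.083     ]
[0.50187471 0.10515653 0.0882125 ] [0.69068484 0.49640996 0.5771969 ] 0.08839072972009517 119.20224446891073
[[-0.02, 0.04], [0.18, 0.09], [0.18, 0.07], [0.19, 0.06], [0.19, 0.04], [0.19, 0.02], [0.2, 0.01], [0.2, -0.01], [0.19, -0.03], [0.19, -0.05], [0.19, -0.06], [0.18, -0.08], [0.17, -0.09], [0.16, -0.11], [0.15, -0.12], [0.14, -0.13], [0.13, -0.15], [0.12, -0.16], [0.1, -0.17], [0.09, -0.18], [0.07, -0.18], [0.06, -0.19], [0.04, -0.19], [0.02, -0.19], [0.01, -0.2], [-0.01, -0.2], [-0.03, -0.19], [-0.05, -0.19], [-0.06, -0.19]] [ 0.62913556 -0.00395633]
```

Request:
jog_arm(linear=[[0.1, 0.1, 0], [0.18, 0.09, 0], [0.18, 0.07, 0], [0.19, 0.06, 0], [0.19, 0.04, 0], [0.19, 0.02, 0], [0.2, 0.01, 0], [0.2, -0.01, 0], [0.19, -0.03, 0], [0.19, -0.05, 0]], turn=[[0, 0, 0], [0, 0, -0.6], [0, 0, -0.83], [0, 0, -0.83], [0, 0, -0.83], [0, 0, -0.83], [0, 0, -0.83], [0, 0, -0.83], [0, 0, -0.83], [0, 0, -0.83]], jaw=[0.05, 0.05, 0.05, 0.05, 0.05, 0.05, 0.05, 0.05, 0.05, 0.05])

```text
time_s: 12.32
ee_pos: [0.5751, 0.1177, 0.09]
tool_rot: [[0.329, 0.944, -0.001], [0.944, -0.329, -0.0], [-0.0, -0.001, -1.0]]
wrist_force: [-1.7, -0.1, -0.1]
width: 0.0449
grip_force: 1.0
```

```bash
cat > p.py <<'E'
from h import *
import sys
o=get_obs();p=o["ee_pos"];c=np.array([.545,.028]);d=p[:2]-c;b=np.degrees(np.arctan2(d[1],d[0]));y=o["tool_rot"][:,1]
print(p,o["wrist_force"],np.hypot(*d),b,"yaw",np.degrees(np.arctan2(y[1],y[0])))
a=np.radians(b-5*np.arange(1,int(sys.argv[1])+1)); q=c+.09*np.c_[np.cos(a),np.sin(a)]
print(np.round(np.diff(np.vstack([p[:2],q]),axis=0)/.04,2).tolist(),q[-1])
E
python3 p.py 14
python3 - <<'E'
from h import *
import cv2
b=read_camera("scene")[150:260,190:320,::-1];cv2.imwrite("pics/g4.png",cv2.resize(b,(650,550),interpolation=2))
E
```

```text
[0.57510308 0.11774927 0.09002991] [-1.74947675 -0.11764245 -0.12350537] 0.09466323063911268 71.45787263083595 yaw -19.208056023156367
[[0.15, -0.18], [0.18, -0.09], [0.17, -0.1], [0.16, -0.12], [0.15, -0.13], [0.14, -0.14], [0.12, -0.15], [0.11, -0.16], [0.1, -0.17], [0.08, -0.18], [0.06, -0.19], [0.05, -0.19], [0.03, -0.19], [0.01, -0.2]] [0.63497087 0.03028977]
```

View pics/g4.png

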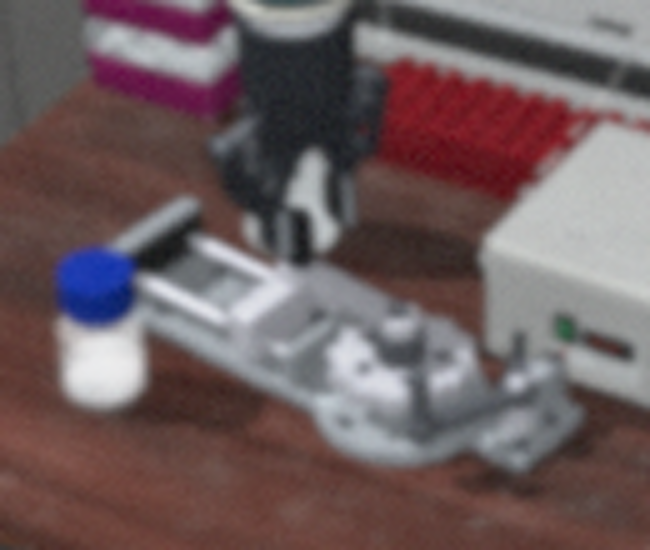

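Request:
jog_arm(linear=[[0.16, -0.13, 0], [0.18, -0.1, 0], [0.17, -0.11, 0], [0.16, -0.12, 0], [0.15, -0.13, 0], [0.14, -0.14, 0], [0.12, -0.15, 0], [0.11, -0.16, 0], [0.1, -0.17, 0], [0.08, -0.18, 0]], turn=[[0, 0, -0.83], [0, 0, -0.83], [0, 0, -0.83], [0, 0, -0.83], [0, 0, -0.83], [0, 0, -0.83], [0, 0, -0.83], [0, 0, -0.83], [0, 0, -0.83], [0, 0, -0.83]], jaw=[0.05, 0.05, 0.05, 0.05, 0.05, 0.05, 0.05, 0.05, 0.05, 0.05])

```text
time_s: 13.2
ee_pos: [0.6296, 0.0624, 0.0899]
tool_rot: [[0.933, 0.36, -0.001], [0.36, -0.933, 0.001], [-0.0, -0.001, -1.0]]
wrist_force: [-2.4, 1.2, 0.2]
width: 0.0447
grip_force: 1.0
```

```bash
python3 p.py 7
```

```text
[0.62961639 0.06236787 0.08988436] [-2.36736765  1.24891832  0.21290278] 0.0913295312013195 22.10506590566073 yaw -68.90126059015336
[[0.04, -0.2], [0.05, -0.19], [0.03, -0.19], [0.02, -0.2], [-0.0, -0.2], [-0.02, -0.2], [-0.04, -0.19]] [0.63273028 0.00791525]
```

Request:
jog_arm(linear=[[0.05, -0.19, 0.08], [0.05, -0.19, 0.08], [0.03, -0.19, 0], [0.02, -0.2, 0], [0, -0.15, 0], [0, 0, 0]], turn=[[0, 0, -0.83], [0, 0, -0.83], [0, 0, -0.83], [0, 0, -0.83], [0, 0, -0.6], [0, 0, 0]], jaw=[0.05, 0.05, 0.05, 0.05, 0.05, 0.05])

```text
time_s: 13.7
ee_pos: [0.6364, 0.0246, 0.0966]
tool_rot: [[0.999, -0.041, 0.001], [-0.041, -0.999, 0.0], [0.001, -0.0, -1.0]]
wrist_force: [-0.7, -0.6, -0.5]
width: 0.0451
grip_force: 0.0
```

```bash
python3 p.py 3
```

```text
[0.63637737 0.02461359 0.09658468] [-0.70170162 -0.58453638 -0.47748815] 0.09144009711282203 -2.122389293975985 yaw -92.37079757757816
[[-0.05, -0.19], [-0.03, -0.19], [-0.05, -0.19]] [0.63101102 0.00150276]
```

Request:
jog_arm(linear=[[0, -0.1, 0], [0, -0.1, 0], [-0.02, -0.1, 0], [0, 0, 0]], turn=[[0, 0, -0.3], [0, 0, -0.3], [0, 0, 0], [0, 0, 0]], jaw=[0.05, 0.05, 0.05, 0.05])

```text
time_s: 14.03
ee_pos: [0.6361, 0.0132, 0.0965]
tool_rot: [[0.995, -0.1, 0.002], [-0.1, -0.995, 0.0], [0.002, -0.0, -1.0]]
wrist_force: [0.9, 0.6, 0.6]
width: 0.0447
grip_force: 0.4
```

Request:
jog_arm(linear=[[0, -0.08, 0], [0, 0, 0]], turn=[[0, 0, 0], [0, 0, 0]], jaw=[0.05, 0.05])

```text
time_s: 14.2
ee_pos: [0.636, 0.0127, 0.0964]
tool_rot: [[0.995, -0.102, 0.002], [-0.102, -0.995, 0.005], [0.002, -0.005, -1.0]]
wrist_force: [2.3, 10.6, 2.0]
width: 0.0451
grip_force: 5.4
```

Request:
jog_arm(linear=[[0, 0.14, 0], [0, 0.12, 0], [0, 0, 0.5], [0, 0, 0.8], [0, 0, 0.8], [0, 0, 0.4], [-0.4, 0, 0], [-0.5, 0, 0], [-0.5, 0, 0], [-0.5, 0, 0], [-0.5, 0, 0], [-0.5, 0, 0]], turn=[[0, 0, 0], [0, 0, 0], [0, 0, 0], [0, 0, 0], [0, 0, 1], [0, 0, 1], [0, 0, 1], [0, 0, 1], [0, 0, 1], [0, 0, 1], [0, 0, 1], [0, 0, 1]], jaw=[0.05, 0.05, 0.05, 0.05, 0.05, 0.05, -1, -1, -1, -1, -1, -1])

```text
time_s: 15.2
ee_pos: [0.5177, 0.0203, 0.1957]
tool_rot: [[0.737, 0.675, -0.001], [0.675, -0.737, -0.001], [-0.001, 0.0, -1.0]]
wrist_force: [0.4, 0.2, 0.3]
width: -0.0002
grip_force: 0.0
```

Request:
jog_arm(linear=[[-0.5, 0, 0], [-0.3, 0, 0], [0, 0, 0], [0, 0, 0], [0, 0, 0], [0, 0, 0], [0, 0, 0], [0, 0, 0]], turn=[[0, 0, 1], [0, 0, 1], [0, 0, 1], [0, 0, 1], [0, 0, 1], [0, 0, 1], [0, 0, 0.5], [0, 0, 0]], jaw=[-1, -1, -1, -1, -1, -1, -1, -1])

```text
time_s: 15.87
ee_pos: [0.4867, 0.0203, 0.1958]
tool_rot: [[0.152, 0.988, -0.0], [0.988, -0.152, -0.001], [-0.001, -0.0, -1.0]]
wrist_force: [0.8, 0.8, 0.0]
width: 0.0002
grip_force: 0.0
```

```bash
python3 p.py 1
python3 - <<'E'
from h import *
import cv2
a=cv2.resize(read_camera("top")[160:250,200:310,::-1],(550,450),interpolation=2);b=cv2.resize(read_camera("scene")[160:260,190:320,::-1],(585,450),interpolation=2)
i=np.hstack([a,b]);i=cv2.resize(i,(800,317));cv2.imwrite("pics/g5.png",i)
E
```

```text
[0.4866936  0.02029501 0.19576208] [0.79346913 0.84885915 0.03613591] 0.05881329393110258 -172.47217466274304 yaw -8.722021851673997
[[-0.79, 0.09]] [0.45508758 0.02403059]
```

View pics/g5.png

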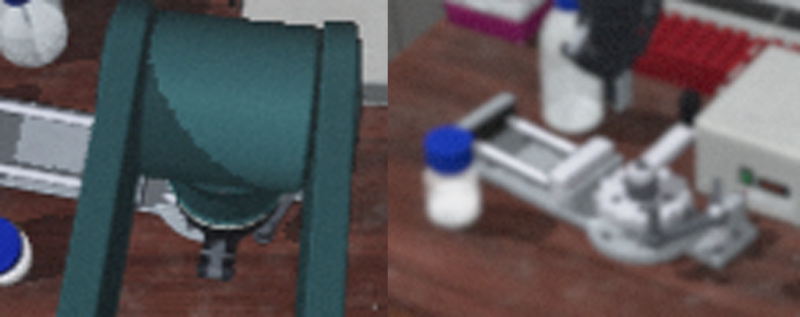

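The crank now points away from the robot, beside the box, and the jaw has moved back to the drum. Next I'll flick the pawl back on.

Request:
jog_arm(linear=[[0, 0, -0.6], [0, 0, -0.9], [0, 0, -0.9], [0, 0, -0.7], [0, 0, -0.35], [0, 0, 0], [-0.03, -0.2, 0], [-0.03, -0.2, 0], [-0.03, -0.2, 0], [0, 0, 0]], turn=[[0, 0, 0], [0, 0, 0], [0, 0, 0], [0, 0, 0], [0, 0, 0], [0, 0, 0], [0, 0, 0], [0, 0, 0], [0, 0, 0], [0, 0, 0]], jaw=[-1, -1, -1, -1, -1, -1, -1, -1, -1, -1])

```text
time_s: 16.8
ee_pos: [0.4802, -0.0034, 0.0585]
tool_rot: [[0.157, 0.988, -0.005], [0.988, -0.157, 0.003], [0.002, -0.005, -1.0]]
wrist_force: [-6.0, 8.1, 2.0]
width: 0.0001
grip_force: 5.3
```

Request:
jog_arm(linear=[[-0.03, -0.15, 0], [-0.03, -0.15, 0], [0, 0, 0]], turn=[[0, 0, 0], [0, 0, 0], [0, 0, 0]], jaw=[-1, -1, -1])

```text
time_s: 17.05
ee_pos: [0.4759, -0.0138, 0.0584]
tool_rot: [[0.158, 0.987, -0.008], [0.987, -0.158, 0.005], [0.004, -0.008, -1.0]]
wrist_force: [-9.1, 14.3, 6.4]
width: -0.0001
grip_force: 8.7
```

Request:
jog_arm(linear=[[0.02, 0.25, 0], [0.02, 0.25, 0], [0.05, 0.2, 0], [0.2, 0, 0], [0.22, 0, 0], [0, 0, 0]], turn=[[0, 0, 0], [0, 0, 0], [0, 0, 0], [0, 0, 0], [0, 0, 0], [0, 0, 0]], jaw=[-1, -1, -1, -1, -1, -1])

```text
time_s: 17.55
ee_pos: [0.5054, 0.012, 0.0585]
tool_rot: [[0.154, 0.988, 0.005], [0.988, -0.154, -0.001], [-0.0, 0.005, -1.0]]
wrist_force: [-0.4, 0.2, 0.2]
width: 0.0001
grip_force: 0.0
```

Request:
jog_arm(linear=[[-0.02, -0.2, 0], [-0.02, -0.2, 0], [-0.06, -0.15, 0], [0, 0, 0]], turn=[[0, 0, 0], [0, 0, 0], [0, 0, 0], [0, 0, 0]], jaw=[-1, -1, -1, -1])

```text
time_s: 17.88
ee_pos: [0.4964, -0.0111, 0.0575]
tool_rot: [[0.156, 0.988, -0.001], [0.988, -0.156, -0.0], [-0.0, -0.001, -1.0]]
wrist_force: [-1.1, 0.4, -0.4]
width: 0.0001
grip_force: 0.0
```

Request:
jog_arm(linear=[[-0.1, -0.15, 0], [-0.1, -0.15, 0], [0, 0, 0]], turn=[[0, 0, 0], [0, 0, 0], [0, 0, 0]], jaw=[-1, -1, -1])

```text
time_s: 18.13
ee_pos: [0.4879, -0.0225, 0.0576]
tool_rot: [[0.155, 0.988, -0.002], [0.988, -0.155, -0.0], [-0.0, -0.002, -1.0]]
wrist_force: [0.2, 0.2, 0.8]
width: 0.0
grip_force: 0.0
```

Request:
jog_arm(linear=[[0.02, 0.15, 0], [0, 0, 0.6], [0, 0, 0.9], [0, 0, 0.9], [0, 0, 0.9], [-0.3, 0.5, 0.8], [-0.5, 0.8, 0], [-0.5, 0.8, 0], [-0.5, 0.8, 0], [-0.5, 0.8, 0], [-0.5, 0.8, 0], [-0.5, 0.8, 0]], turn=[[0, 0, 0], [0, 0, 0], [0, 0, 0], [0, 0, 0], [0, 0, 0], [0, 0, 0], [0, 0, 0], [0, 0, 0], [0, 0, 0], [0, 0, 0], [0, 0, 0], [0, 0, 0]], jaw=[-1, -1, -1, -1, -1, -1, -1, -1, -1, -1, -1, -1])

```text
time_s: 19.13
ee_pos: [0.3567, 0.1981, 0.222]
tool_rot: [[0.155, 0.988, 0.0], [0.988, -0.155, 0.001], [0.001, 0.0, -1.0]]
wrist_force: [1.0, 0.1, -1.2]
width: 0.0002
grip_force: 0.0
```

Request:
jog_arm(linear=[[-0.3, 0.8, 0], [-0.3, 0.8, 0], [-0.3, 0.8, 0], [-0.3, 0.8, 0], [-0.3, 0.8, 0], [0, 0, 0]], turn=[[0, 0, 0], [0, 0, 0], [0, 0, 0], [0, 0, 0], [0, 0, 0], [0, 0, 0]], jaw=[-1, -1, -1, -1, -1, -1])

```text
time_s: 19.63
ee_pos: [0.2962, 0.3619, 0.2221]
tool_rot: [[0.151, 0.989, 0.0], [0.989, -0.151, 0.004], [0.004, -0.001, -1.0]]
wrist_force: [-0.7, 0.5, 0.1]
width: -0.0
grip_force: 0.0
```

```bash
python3 p.py 1
python3 - <<'E'
from h import *
import cv2
a=cv2.resize(read_camera("top")[140:250,170:350,::-1],(800,489),interpolation=2)
cv2.imwrite("pics/g6.png",a)
E
```

```text
[0.29616791 0.36186203 0.2221377 ] [-0.69311705  0.54038024  0.12018066] 0.41639076084167165 126.6976826405153 yaw -8.664940326420526
[[5.04, -6.43]] [0.49771065 0.10457491]
```

View pics/g6.png

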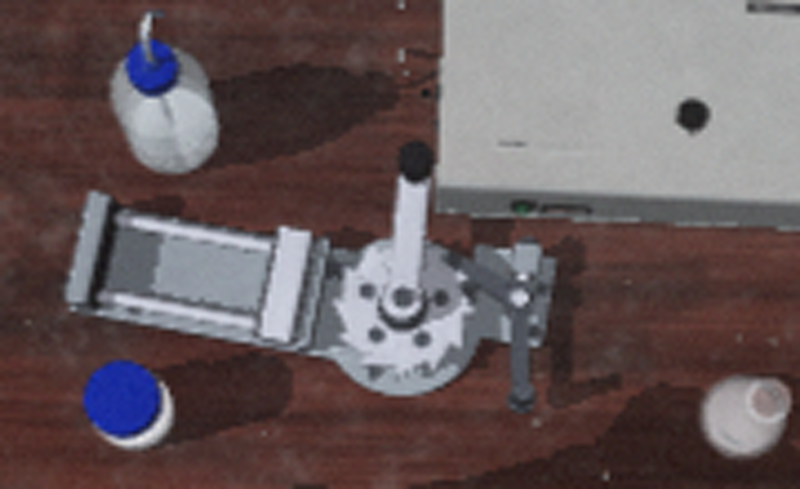

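```bash
python3 - <<'E'
from h import *
k=px2w("top",170+415/4.444,140+160/4.444,.118)[:2];h=px2w("top",170+404/4.444,140+298/4.444,.078)[:2];f=px2w("top",170+89/4.444,140+253/4.444,.055)[:2]
a=lambda d:np.arctan2(d[1],d[0])
print(k,h,"drum",a(k-h)-(a(f-h)-np.pi/2)-.087)
E
```

```text
[0.628696   0.02182191] [0.54252602 0.02853254] drum -0.009339461404201443
```

```bash
python3 -c "
from bench import *
print(finish_job())"
```

```text
the job is handed in; nothing more can be done
None
```

The job is handed in at about 20 s of the 64 s limit: the flask stands upright well clear of the crank, the crank is back at its stop (measured drum angle about 0) with the jaw home, and the pawl is back on the wheel; the first grip on the flask caught only the edge of its neck, so I re-gripped it.

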